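# Put the piled-up hole saws away on their holders

### The arm

A 6-joint arm with a two-finger parallel gripper is mounted at the origin on a cart in front of the work surface, level with it; the furniture and walls round the work are solid. World frame = base frame: x ahead of the robot, y to its left, z up, the work surface at z = 0. Lengths are in m, angles in rad, forces in N, time in s.
With the tool pointing down it reaches from about 0.4 to 0.825 m from the base axis. Payload 7 kg.
Tool frame: the origin (TCP) lies where the fingers leave the gripper's body, on its centre line; the fingertips stand 73 mm ahead of it and the grasp point (between the pads) lies 54 mm ahead of it; z points along the fingers, y is the line along which they close (so a half turn about z gives the same grasp; the last joint's range is limited). The gripper opens to 85 mm and grips with 20 to 120 N. Pads are 22 mm wide; open, the fingers measure 114 mm over their backs; the gripper's body (76 mm by 85 mm) begins 54 mm behind the grasp point. The pads swing forward as they close: fully open they stand 13 mm farther back than shut.
Start: joints at [1.449, 0.359, 0.012, 0, -1.224, -0.288], TCP at [0.269, 0.619, 0.304] pointing down, gripper open.
Joint ranges: [-3.07, 3.07], [-1.43, 2.12], [-1.02, 1.25], [-3.03, 1.67], [-3.05, -0], [-3.03, 3.03]. Speed limits (rad/s): [2.39, 2.39, 3.01, 3.14, 3.14, 3.14].

### API

Orientations are given as a unit quaternion [x, y, z, w].
In Python, from cell import ctrl gives the robot as it stands.
- The arm moves only by the shell command python3 -m creep 'ROWS'. ROWS is JSON, a list of rows, each an object of numbers: "hand": the closure in counts, from 0 (fully open) to 255 (shut); "x", "y", "z": the shift along the tool's x, y, z in m; "spin": the turn about the tool's z in degrees. In form: [{"hand": .., "x": .., "y": .., "z": .., "spin": ..}, ...]. A call has 1 to 12 rows; each row is the pose to reach, as a shift and turn from the pose commanded when the call began, along the tool's axes at that moment; what a row does not reach only later rows make up. A row lasts 1/12 s, in which the tool goes at most 41.7 mm and 7.16 degrees, less where a joint would pass 70% of its speed; a pose out of reach is approached as far as the arm can. A call with a gripper value outside its range is refused whole. The fingers move at their own pace and stop on an object; the grip force is fixed at half the most. Time passes only in rows, so rows that repeat a pose let the fingers close. It gives the time, the measured TCP pose, the force, the opening and the grip force at its end, in the units of the state.
- ctrl.get_state(): the state, without advancing time (a new reading comes with each control period).
- ctrl.grab_frame(name): name is "scene" or "top"; returns a dict with "color" (400x640x3 uint8, blue, green, red), "fx", "fy", "cx", "cy" (pixels), "R" (3x3) and "t" (3): a world point X has camera coordinates R X + t. Camera axes: x right, y down, z forward; pixel columns grow to the right and rows downward; lengths in m; the calibration is good to about 2 mm. A picture is of the moment at which its call begins. There is no depth.
- ctrl.close_job(): hands the job in; it is judged then, once.
The state is a dict: "clock": time; "q": joint angles; "dq": joint speeds; "joint_torque": joint torques, N m; "position": TCP position; "orientation": TCP orientation; "wrist_force": force on the tool from outside, world axes, zero at the start; "ft_torque": the same for the moment, N m; "gripper_width": opening from 0.0 (shut) to 1.0 (fully open); "gripper_force": force on a finger pad.
Only numpy, scipy, OpenCV 4.12 (cv2) and the standard library are available. Lean on these libraries where they do the work, as an engineer would, in place of code of your own. Each camera call takes 0.05 s, during which the arm holds its last target. There are 200 camera calls.

### The job

The four hole saws have been left piled up after the drilling. Take the pile apart from the top and put every saw away on the holder painted in its own colour and size, teeth down over the wooden spud, so that it stands flat on the board. Set them down rather than dropping them, don't topple the pile or a saw, and leave the tape measure beside them where it is.

Things in the scene. Friction and masses are not known exactly. Their poses are not given: they have to be found in the camera images.
- saw_black: black hole saw, smallest, on top of the pile: a round cup, mouth down, outer diameter 32 mm, height 42 mm, wall 2.5 mm, flat closed crown 6 mm thick on top; hollow and open below (inside 27 mm wide, 36 mm deep); about 90 g. Origin at the centre of its toothed mouth (underside), z up through the crown; yaw does not matter. Loose: the saws only stand on one another
- saw_red: dark red hole saw, second from the top of the pile: a round cup, mouth down, outer diameter 44 mm, height 42 mm, wall 2.5 mm, flat closed crown 6 mm thick on top; hollow and open below (inside 39 mm wide, 36 mm deep); about 140 g. Origin at the centre of its toothed mouth (underside), z up through the crown; yaw does not matter. Loose: the saws only stand on one another
- saw_steel: bare light-grey steel hole saw, third from the top of the pile: a round cup, mouth down, outer diameter 57 mm, height 42 mm, wall 2.5 mm, flat closed crown 6 mm thick on top; hollow and open below (inside 52 mm wide, 36 mm deep); about 190 g. Origin at the centre of its toothed mouth (underside), z up through the crown; yaw does not matter. Loose: the saws only stand on one another
- saw_blue: dark blue hole saw, largest, foot of the pile, standing on the bench: a round cup, mouth down, outer diameter 68 mm, height 42 mm, wall 2.5 mm, flat closed crown 6 mm thick on top; hollow and open below (inside 63 mm wide, 36 mm deep); about 250 g. Origin at the centre of its toothed mouth (underside), z up through the crown; yaw does not matter. Loose: the saws only stand on one another
- holder_black: holder of the black saw, fixed: plywood square 62 x 62 x 12 mm with a painted black disc 40 mm wide and at its centre an upright round wooden spud 13 mm in diameter, 16 mm high, top edge chamfered. The saw goes over the spud, 7 mm clear all round, teeth on the board. Origin: centre of the board's underside, on the bench; z up along the spud; board's top at z = 12 mm
- holder_red: holder of the dark red saw, fixed: plywood square 74 x 74 x 12 mm with a painted dark red disc 52 mm wide and at its centre an upright round wooden spud 25 mm in diameter, 16 mm high, top edge chamfered. The saw goes over the spud, 7 mm clear all round, teeth on the board. Origin: centre of the board's underside, on the bench; z up along the spud; board's top at z = 12 mm
- holder_steel: holder of the bare light-grey steel saw, fixed: plywood square 86 x 86 x 12 mm with a painted light grey disc 65 mm wide and at its centre an upright round wooden spud 38 mm in diameter, 16 mm high, top edge chamfered. The saw goes over the spud, 7 mm clear all round, teeth on the board. Origin: centre of the board's underside, on the bench; z up along the spud; board's top at z = 12 mm
- holder_blue: holder of the dark blue saw, fixed: plywood square 96 x 96 x 12 mm with a painted dark blue disc 76 mm wide and at its centre an upright round wooden spud 49 mm in diameter, 16 mm high, top edge chamfered. The saw goes over the spud, 7 mm clear all round, teeth on the board. Origin: centre of the board's underside, on the bench; z up along the spud; board's top at z = 12 mm
- tape_measure: yellow and black tape measure, 35 x 80 x 64 mm, loose at the right of the work; origin at the centre of its underside. A bystander
- desk_lamp: yellow gooseneck lamp, fixed, at the left of the work: its foot is 200 mm wide, its neck arches 322 mm above the bench, its shade hangs toward the front left. An obstacle only, never to be handled. The gripper may start just over it: rise straight up about 200 mm before going sideways. Origin under it, on the bench
There are look-alikes about, which are no part of the job. What is meant by the saw_red is not orange, and is the smaller of those in its own colour.

How it is judged:
By the outcome, as a careful person would: the job done as asked, in the order asked, and still so for the second after the job is handed in, with the robot touching nothing.
It also fails if it takes over 99 s, if anything falls off the work surface, if the arm or the gripper's body presses on something with over 40 N, if the wrist force passes 120 N, or if a joint passes its speed limit or range.

## Working session

There is one attempt and no reset: what is moved stays moved. The work goes in short steps, Python scripts to look and compute and a shell command to move; the robot and the scene stay as the last step left them, time stands still between calls to the robot, and variables do not carry over. Pictures are saved under pics/ and viewed, at most 14 in all, crops included, and the job is handed in when it is done.

```bash
mkdir -p pics; ls
cat > h.py <<'E'
import numpy as np, cv2
from cell import ctrl
def grab(n):
    f=ctrl.grab_frame(n); f["R"]=np.array(f["R"]);f["t"]=np.array(f["t"]);return f
def ray(f,u,v,z):
    C=-f["R"].T@f["t"]; d=f["R"].T@np.array([(u-f["cx"])/f["fx"],(v-f["cy"])/f["fy"],1])
    return C+d*(z-C[2])/d[2]
def proj(f,X):
    p=f["R"]@np.array(X)+f["t"]; return p[0]/p[2]*f["fx"]+f["cx"],p[1]/p[2]*f["fy"]+f["cy"]
E
python3 - <<'E'
from h import *
for n in("scene","top"):
    f=grab(n); cv2.imwrite(f"pics/{n}0.png",f["color"]); print(n,-f["R"].T@f["t"],f["R"].round(3),f["fx"])
s=ctrl.get_state();print(s)
E
```

```text
pics
scene [-0.0461824  -0.97081789  1.40091255] [[ 0.885 -0.465  0.003]
 [-0.347 -0.665 -0.662]
 [ 0.31   0.585 -0.75 ]] 489.1184936264714
top [0.25302795 0.02000149 1.18147181] [[-0.051 -0.999  0.001]
 [-0.978  0.05  -0.201]
 [ 0.201 -0.012 -0.979]] 372.2467764484712
{'clock': 0.1, 'q': array([ 1.44912527e+00,  3.59314747e-01,  1.11519070e-02, -2.83155614e-04,
       -1.22410691e+00, -2.88101377e-01]), 'dq': array([ 0.00036946, -0.00136849,  0.00308242,  0.00058569, -0.00052615,
        0.00071523]), 'joint_torque': array([-2.59675289e-03, -5.84765625e+01,  2.94107956e+01,  6.95453972e+00,
       -3.13953809e-03,  7.98343279e-06]), 'position': array([0.26881329, 0.61881383, 0.30306282]), 'orientation': array([ 9.79074058e-01, -2.03502894e-01, -7.14233978e-05,  7.45226481e-04]), 'wrist_force': array([-0.22093921,  0.80011194, -0.51855113]), 'ft_torque': array([-0.04906317,  0.02169222, -0.02029976]), 'gripper_force': 0.0, 'gripper_width': 1.0004384032488431}
```

View pics/scene0.png

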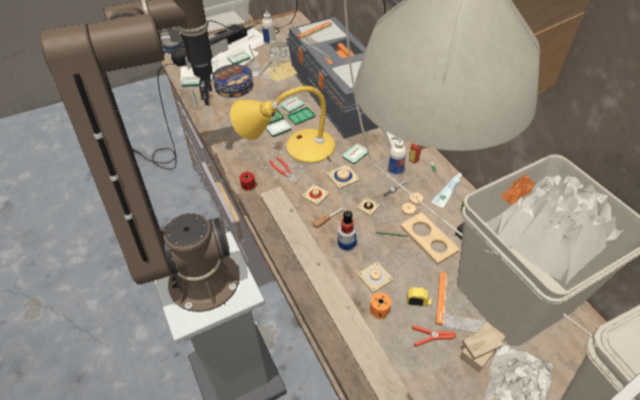

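View pics/top0.png

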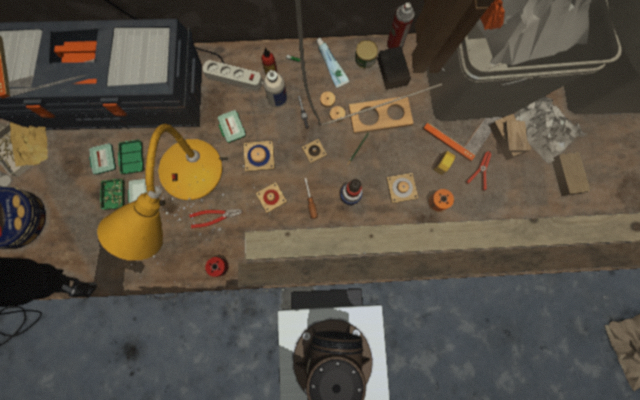

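The pile stands at scene (347,230) and top (351,190). The holders are at top (260,155) blue, (271,197) red, (314,151) black and (402,187) steel. The big red saw at top (216,266) and the orange one at (443,199) are the look-alikes, and the tape measure is at (445,161).

Run:
```python
import cv2,numpy as np
a=cv2.imread("pics/top0.png")[130:220,235:435];b=cv2.imread("pics/scene0.png")[160:300,295:400]
cv2.imwrite("pics/topc.png",cv2.resize(a,None,fx=4,fy=4,interpolation=2))
cv2.imwrite("pics/scc.png",cv2.resize(b,None,fx=4,fy=4,interpolation=2))
```

```text
(no output)
```

View pics/topc.png

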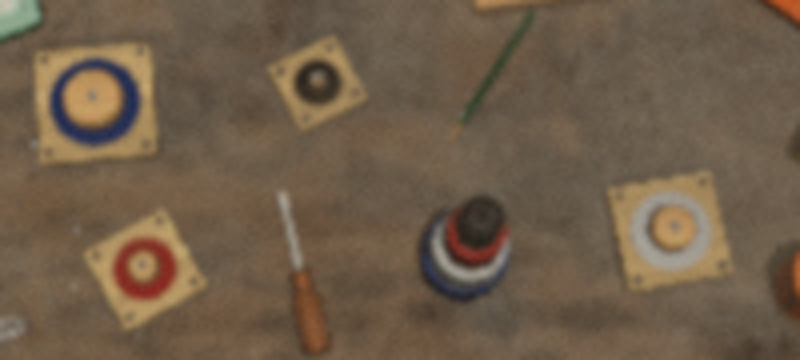

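View pics/scc.png

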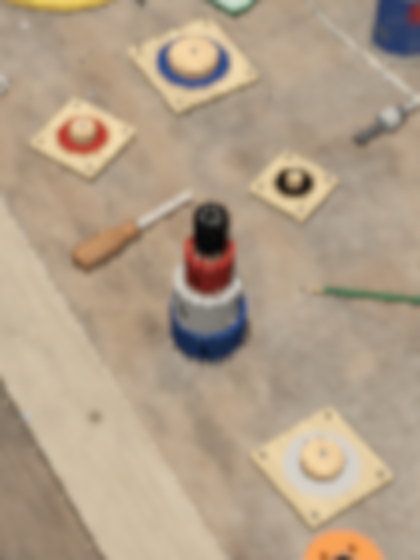

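The crops show that the pile leans out unevenly: black crown at scene (348,212) and top (355,183), then red, steel and blue below. Each of the four boards has a spud at its centre.

```bash
cat > meas.py <<'E'
from h import *
def board(f,u,v,size):
    hsv=cv2.cvtColor(f["color"],cv2.COLOR_BGR2HSV)
    m=((hsv[...,0]>8)&(hsv[...,0]<30)&(hsv[...,1]>60)&(hsv[...,2]>f["vt"])).astype(np.uint8)
    w=np.zeros_like(m); r=30; w[int(v)-r:int(v)+r,int(u)-r:int(u)+r]=1
    cs,_=cv2.findContours(m*w,cv2.RETR_EXTERNAL,cv2.CHAIN_APPROX_NONE)
    c=max(cs,key=cv2.contourArea)[:,0]
    P=np.array([ray(f,a,b,.012)[:2]*1000 for a,b in c],np.float32)
    (cx,cy),(a,b),ang=cv2.minAreaRect(P); return round(cx,1),round(cy,1),round(a),round(b),round(ang)
if __name__=="__main__":
    T=grab("top");S=grab("scene");T["vt"]=115;S["vt"]=150
    for n,t,s,sz in[("blue",(258.5,155),(343,175),96),("red",(271,196.5),(316,194),74),("black",(314.5,150.5),(368.5,205.5),62),("steel",(402,187.5),(375.5,276),86)]:
        print(n,sz,"top",board(T,*t,sz),"scene",board(S,*s,sz))
    print("blackcrown",ray(T,355.5,183,.168).round(4),ray(S,347.75,212,.168).round(4))
    for n,f,(x0,x1,y0,y1) in(("top",T,(336,366,175,208)),("sc",S,(335,360,208,252))):
        I=f["color"][y0:y1,x0:x1].astype(int);B,G,R=I[...,0],I[...,1],I[...,2]
        ms={"red":(R>G+45)&(R>B+45),"blue":(B>R+25),"steel":(I.min(2)>(115 if n=="top" else 150))&(R-B<35),"black":I.max(2)<(55 if n=="top" else 60)}
        for k,m in ms.items():
            nn,l,st,ce=cv2.connectedComponentsWithStats(m.astype(np.uint8)); i=1+st[1:,4].argmax(); print(n,k,st[i]+np.array([x0,y0,0,0,0]))
            ys=np.where((l==i).any(1))[0]
            print([(int(y+y0),int(np.where(l[y]==i)[0].min()+x0),int(np.where(l[y]==i)[0].max()+x0)) for y in ys][::2])
E
python3 meas.py
```

```text
blue 96 top (643.0, 206.0, 101, 101, 2) scene (629.5, 230.0, 332, 186, 63)
red 74 top (524.5, 180.0, 142, 168, 64) scene (508.0, 177.6, 311, 230, 61)
black 62 top (650.3, 23.0, 66, 65, 25) scene (630.0, 25.7, 180, 109, 37)
steel 86 top (505.1, -256.5, 103, 89, 7) scene (491.0, -251.0, 206, 156, 61)
blackcrown [ 0.4954 -0.0891  0.168 ] [ 0.5003 -0.0824  0.168 ]
top red [347 185  15  10  51]
[(185, 347, 348), (187, 347, 348), (189, 347, 360), (191, 348, 359), (193, 349, 358)]
top blue [341 195   1   1   1]
[(195, 341, 341)]
top steel [344 189  18  11  46]
[(189, 344, 344), (191, 344, 344), (193, 344, 361), (195, 345, 360), (197, 347, 358), (199, 350, 354)]
top black [350 181   9  11  38]
[(181, 352, 353), (183, 351, 351), (185, 350, 351), (187, 350, 358), (189, 350, 357), (191, 354, 354)]
sc red [341 219  13  14 111]
[(219, 341, 342), (221, 341, 353), (223, 341, 353), (225, 341, 352), (227, 342, 352), (229, 342, 351), (231, 343, 350)]
sc blue [338 235  19  15 113]
[(235, 355, 355), (237, 355, 356), (239, 354, 355), (241, 338, 355), (243, 339, 354), (245, 339, 354), (247, 341, 352), (249, 345, 348)]
sc steel [338 226  17  11  49]
[(226, 339, 339), (228, 338, 340), (230, 338, 354), (232, 339, 354), (234, 341, 352), (236, 346, 347)]
sc black [344 213   8  11  65]
[(213, 347, 350), (215, 344, 351), (217, 344, 350), (219, 344, 351), (221, 344, 350), (223, 346, 348)]
```

Run:
```python
from h import *
T=grab("top");S=grab("scene")
p=lambda a,o:((a[0]+.5)/4-.5+o[0],(a[1]+.5)/4-.5+o[1])
for n,t,s,z in[("blue",(92,96),(192,55),.028),("red",(143,266),(82,128),.028),("black",(318,79),(295,178),.028),("steel",(674,227),(322,457),.028),("crown",(482,213),(211,210),.168)]:
    a=ray(T,*p(t,(235,130)),z);b=ray(S,*p(s,(295,160)),z);print(n,(a*1000).round(1)[:2],(b*1000).round(1)[:2])
# axis lines: per saw, mid columns of scene walls and top-view
for n,X in(("red",(345.5+1.5,225,.105)),):print(n)
for k,u,v,z in(("black",347.5,218,.147),("red",347,226,.105),("steel",346.5,231.5,.063),("blue",346.8,243,.021)):
    print(k,"scene", (ray(S,u,v,z)*1000).round(1)[:2])
for k,r,z,R in(("red",195,.126,.022),("steel",200,.084,.0285)):
    print(k,"top-front edge",(ray(T,354,r,z)*1000).round(1)[:2])
def mid(I):pass
c=cv2.resize(S["color"][205:255,325:370],None,fx=12,fy=12,interpolation=cv2.INTER_CUBIC)
d=cv2.resize(T["color"][172:210,332:372],None,fx=15,fy=15,interpolation=cv2.INTER_CUBIC)
cv2.imwrite("pics/z1.png",np.hstack([c[:,40:460],d[:600,:][:,80:460] if d.shape[0]>=600 else cv2.copyMakeBorder(d[:, 80:460],0,600-d.shape[0],0,0,0)]))
```

```text
blue [642.8 205.7] [642.  201.6]
red [500.  167.8] [501.9 164.6]
black [647.8  22.2] [649.3  16.3]
steel [ 510.1 -254.8] [ 511.5 -257.4]
crown [495.8 -88.1] [499.  -82.3]
red
black scene [496.1 -89.7]
red scene [495.7 -89.9]
steel scene [499.8 -81.8]
blue scene [493.1 -98.8]
red top-front edge [470.  -86.8]
steel top-front edge [463.3 -90. ]
```

View pics/z1.png

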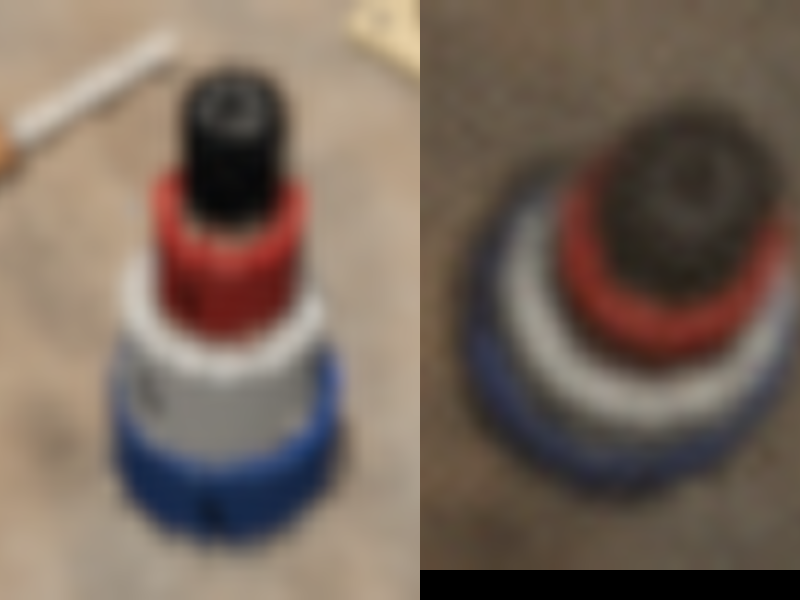

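The zoom shows the stack stepping toward upper right. In the scene half, the crown centre columns are about 234 (black), 229 (red), 225 (steel) and 226 (blue). In the top half they are about 693, 672, 648 and 628.

Run:
```python
from h import *
from meas import board
from scipy.optimize import least_squares
T=grab("top");S=grab("scene")
for n,t,s,sz in[("blue",(258.5,155),(343,175),96),("red",(271,196.5),(316,194),74),("black",(314.5,150.5),(368.5,205.5),62),("steel",(402,187.5),(375.5,276),86)]:
    for f,c,r in((T,t,range(115,165,6)),(S,s,range(160,235,6))):
        best=None
        for vt in r:
            f["vt"]=vt
            try:b=board(f,*c,sz)
            except Exception:continue
            e=abs(b[2]-sz-1)+abs(b[3]-sz-1)
            if best is None or e<best[0]:best=(e,vt,b)
        print(n,sz,best)
sc=lambda k:(k+40.5)/12-.5+325
tc=lambda k:(k-340+.5)/15-.5+332
tr=lambda k:(k+.5)/15-.5+172
for n,z,R,a,b,bot in(("black",.168,.016,234,693,None),("red",.126,.022,229,672,325),("steel",.084,.0285,225,646,395),("blue",.042,.034,226,628,470)):
    def res(p):
        X=(p[0],p[1],z); r=[proj(S,X)[0]-sc(a),proj(T,X)[0]-tc(b)]
        if bot: r.append((proj(T,(p[0]-R,p[1],z))[1]-tr(bot)))
        else: r.append(proj(T,X)[1]-tr(182))
        return r
    o=least_squares(res,[.5,-.09]);print(n,(o.x*1000).round(1),o.fun.round(2))
```

```text
blue 96 (3, 127, (642.1, 205.9, 98, 99, 2))
blue 96 (2, 202, (646.0, 205.9, 96, 98, 3))
red 74 (1, 133, (501.1, 168.4, 76, 75, 27))
red 74 (2, 196, (505.1, 168.7, 77, 75, 27))
black 62 (0, 127, (650.6, 22.7, 63, 63, 25))
black 62 (1, 196, (653.1, 23.2, 63, 62, 23))
steel 86 (0, 127, (510.3, -255.6, 87, 87, 7))
steel 86 (1, 196, (514.0, -254.5, 86, 87, 7))
black [494.3 -88.2] [-0.36  0.13 -0.28]
red [496.8 -87.5] [ 0.19 -0.07  0.15]
steel [498.  -85.9] [ 0.2  -0.08  0.16]
blue [497.5 -86.2] [-0.35  0.14 -0.29]
```

Both views agree to about 4 mm, and the board sizes match those given. Now I rise clear of the lamp.

```bash
python3 -m creep '[{"hand":0,"z":-0.04},{"hand":0,"z":-0.08},{"hand":0,"z":-0.12},{"hand":0,"z":-0.16},{"hand":0,"z":-0.2},{"hand":0,"z":-0.2}]'
cat > go.py <<'E'
import sys
from h import *
from scipy.spatial.transform import Rotation as Ro
s=ctrl.get_state();R=Ro.from_quat(s["orientation"]).as_matrix()
g=np.array([float(a) for a in sys.argv[1:4]])
print("t",s["clock"],"pos",s["position"].round(4),"zaxis",R[:,2].round(3),"yaw",round(np.degrees(np.arctan2(R[1,0],R[0,0])),1))
print("shift mm",((R.T@(g-s["position"]))*1000).round(1),"w",round(s["gripper_width"]*85,1),"F",s["gripper_force"],s["wrist_force"].round(1),"q1,q6",s["q"][[0,5]].round(2))
E
python3 go.py .495 -.088 .40
```

```text
t 0.4 pos [0.2689 0.619  0.3038] zaxis [-0. -0. -1.] yaw -23.5
shift mm [489.1 558.4 -96.1] w 84.8 F 0.0 [ 0.2 -0.2 -0.6] q1,q6 [ 1.45 -0.29]schema error: expected keys hand, x, y, z, spin
```

```bash
python3 -m creep '[{"hand":0,"x":0,"y":0,"z":-0.04,"spin":0},{"hand":0,"x":0,"y":0,"z":-0.08,"spin":0},{"hand":0,"x":0,"y":0,"z":-0.12,"spin":0},{"hand":0,"x":0,"y":0,"z":-0.16,"spin":0},{"hand":0,"x":0,"y":0,"z":-0.2,"spin":0},{"hand":0,"x":0,"y":0,"z":-0.2,"spin":0}]'
python3 go.py .495 -.088 .40
```

```text
clock: 0.9
position: [0.2701, 0.6193, 0.5139]
orientation: [0.979, -0.204, 0.001, -0.006]
wrist_force: [-0.3, -1.0, 1.0]
gripper_width: 1.0
gripper_force: 0.0
t 0.9 pos [0.2701 0.6193 0.5139] zaxis [ 0.005  0.012 -1.   ] yaw -23.5
shift mm [488.3 560.4 106.4] w 85.0 F 0.0 [-0.3 -1.   1. ] q1,q6 [ 1.45 -0.29]
```

```bash
python3 -m creep '[{"hand":0,"x":0.024,"y":0.028,"z":0,"spin":0},{"hand":0,"x":0.05,"y":0.057,"z":0,"spin":0},{"hand":0,"x":0.076,"y":0.087,"z":0,"spin":0},{"hand":0,"x":0.102,"y":0.117,"z":0,"spin":0},{"hand":0,"x":0.128,"y":0.147,"z":0,"spin":0},{"hand":0,"x":0.154,"y":0.177,"z":0,"spin":0},{"hand":0,"x":0.18,"y":0.207,"z":0,"spin":0},{"hand":0,"x":0.206,"y":0.236,"z":0,"spin":0},{"hand":0,"x":0.232,"y":0.266,"z":0,"spin":0},{"hand":0,"x":0.258,"y":0.296,"z":0,"spin":0},{"hand":0,"x":0.284,"y":0.326,"z":0,"spin":0},{"hand":0,"x":0.31,"y":0.356,"z":0,"spin":0}]'
python3 go.py .495 -.088 .40
```

```text
clock: 1.9
position: [0.4112, 0.167, 0.5043]
orientation: [0.979, -0.203, 0.0, -0.001]
wrist_force: [1.1, -0.3, 0.5]
gripper_width: 1.002
gripper_force: 0.0
t 1.9 pos [0.4112 0.167  0.5043] zaxis [ 0.001  0.001 -1.   ] yaw -23.4
shift mm [178.2 200.7 104.1] w 85.1 F 0.0 [ 1.1 -0.3  0.5] q1,q6 [0.83 0.33]
```

```bash
python3 -m creep '[{"hand":0,"x":0.025,"y":0.028,"z":0.015,"spin":0},{"hand":0,"x":0.05,"y":0.057,"z":0.03,"spin":0},{"hand":0,"x":0.076,"y":0.085,"z":0.045,"spin":0},{"hand":0,"x":0.1,"y":0.112,"z":0.06,"spin":0},{"hand":0,"x":0.126,"y":0.141,"z":0.075,"spin":0},{"hand":0,"x":0.15,"y":0.169,"z":0.09,"spin":0},{"hand":0,"x":0.178,"y":0.2,"z":0.104,"spin":0},{"hand":0,"x":0.178,"y":0.2,"z":0.104,"spin":0},{"hand":0,"x":0.178,"y":0.2,"z":0.104,"spin":0},{"hand":0,"x":0.178,"y":0.2,"z":0.104,"spin":0}]'
python3 go.py .495 -.088 .206
```

```text
clock: 2.73
position: [0.495, -0.0857, 0.3999]
orientation: [0.979, -0.204, -0.0, 0.0]
wrist_force: [0.1, 0.5, -0.3]
gripper_width: 1.003
gripper_force: 0.0
t 2.7333 pos [ 0.495  -0.0857  0.3999] zaxis [-0. -0. -1.] yaw -23.6
shift mm [  1.    2.1 193.9] w 85.3 F 0.0 [ 0.1  0.5 -0.3] q1,q6 [0.22 0.94]
```

```bash
python3 -m creep '[{"hand":0,"x":0.001,"y":0.002,"z":0.04,"spin":0},{"hand":0,"x":0.001,"y":0.002,"z":0.08,"spin":0},{"hand":0,"x":0.001,"y":0.002,"z":0.11,"spin":0},{"hand":0,"x":0.001,"y":0.002,"z":0.13,"spin":0},{"hand":0,"x":0.001,"y":0.002,"z":0.13,"spin":0},{"hand":0,"x":0.001,"y":0.002,"z":0.13,"spin":0}]'
python3 go.py .495 -.088 .206
python3 - <<'E'
from h import *
S=grab("scene")
cv2.imwrite("pics/s1.png",cv2.resize(S["color"][170:260,300:400],None,fx=6,fy=6,interpolation=2))
E
```

```text
clock: 3.23
position: [0.4953, -0.0864, 0.2705]
orientation: [0.979, -0.202, -0.0, 0.0]
wrist_force: [-0.2, -0.3, 0.2]
gripper_width: 0.997
gripper_force: 0.0
t 3.2333 pos [ 0.4953 -0.0864  0.2705] zaxis [-0. -0. -1.] yaw -23.3
shift mm [ 0.4  1.5 64.5] w 84.7 F 0.0 [-0.2 -0.3  0.2] q1,q6 [0.22 0.94]
```

View pics/s1.png

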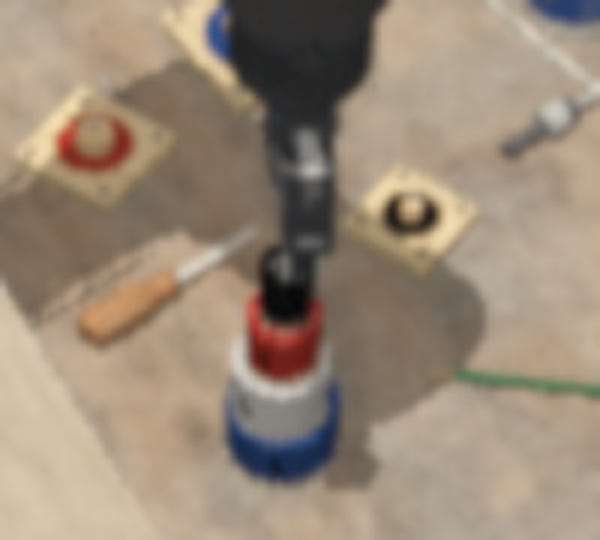

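The picture shows the black crown at zoom (286,260) and the near fingertip at about (312,245). I compare that with the projection.

Run:
```python
from h import *
S=grab("scene");T=grab("top")
z=lambda p:((p[0]-300+.5)*6-.5,(p[1]-170+.5)*6-.5)
for n,X in(("front tip",(.4953-.021,-.0864-.046,.205)),("front tip open inner",(.4953-.017,-.0864-.039,.205)),("ctr tip",(.4953,-.0864,.205)),("crown",(.4953,-.088,.168)),("blue mouth",(.4953,-.088,0)),("body",(.4953,-.0864,.2705)),("body",(.4953,-.0864,.35))):print(n,np.round(z(proj(S,X))))
cv2.imwrite("pics/t1.png",cv2.resize(T["color"][150:230,310:400],None,fx=6,fy=6,interpolation=2))
```

```text
front tip [295. 291.]
front tip open inner [295. 279.]
ctr tip [287. 218.]
crown [286. 265.]
blue mouth [277. 447.]
body [291. 136.]
body [296.  29.]
```

View pics/t1.png

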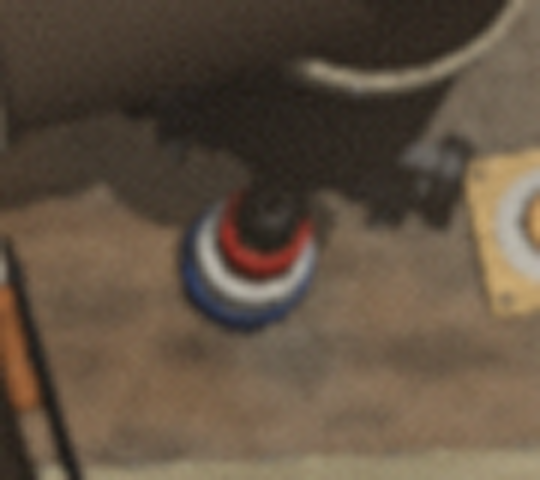

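The top view shows the pile clear of the fingers. The near finger is at about (400-440, 150-220) and the crown at (270,205).

Run:
```python
from h import *
from scipy.optimize import least_squares
S=grab("scene");T=grab("top")
z=lambda p:((p[0]-300+.5)*6-.5,(p[1]-170+.5)*6-.5)
zt=lambda p:((p[0]-310+.5)*6-.5,(p[1]-150+.5)*6-.5)
for n,X in(("front tip",(.4953-.021,-.0864-.046,.21)),("back",(.4953+.021,-.0864+.046,.21)),("ctr tip",(.4953,-.0864,.21)),("crown",(.4953,-.088,.168)),("body",(.4953,-.0864,.2705)),("alt",(.4953+.021,-.0864-.046,.21))):print(n,np.round(z(proj(S,X))),np.round(zt(proj(T,X))))
a=(312,246)
for b in((390,222),(410,210),(440,222)):
    o=least_squares(lambda X:[*(np.array(z(proj(S,X)))-a),*(np.array(zt(proj(T,X)))-b)],[.5,-.1,.2]);print(b,o.x.round(3),o.fun.round(1))
```

```text
front tip [295. 285.] [384. 219.]
back [280. 143.] [173. 139.]
ctr tip [287. 212.] [278. 179.]
crown [286. 265.] [273. 201.]
body [291. 136.] [291. 143.]
alt [364. 257.] [377. 129.]
(390, 222) [ 0.473 -0.132  0.237] [-16.9   6.2   2.7 -14.8]
(410, 210) [ 0.473 -0.139  0.246] [-9.8  3.6  1.5 -8.6]
(440, 222) [ 0.465 -0.149  0.261] [-12.8   4.7   2.  -11.1]
```

Run:
```python
from h import *
S=grab("scene")["color"].astype(int).sum(2)//3; O=cv2.imread("pics/scene0.png").astype(int).sum(2)//3
for r in range(200,226):print(r,S[r,340:360],"|",O[r,342:354])
```

```text
200 [111 110 107 103  97  84  73  67  54  53  68  88  93  85  62  66 105 135
 143 147] | [159 155 155 157 162 167 169 169 165 158 153 150]
201 [111 110 108 105 102  94  81  66  50  47  59  79  84  78  59  66 105 137
 145 149] | [160 156 157 159 161 166 168 169 168 164 158 153]
202 [111 111 108 106 105 101  90  69  50  47  56  73  78  72  56  63 100 132
 146 152] | [161 157 157 159 161 165 168 170 170 168 164 159]
203 [110 110 109 106 103 102  94  69  48  46  51  61  63  57  51  61  90 116
 138 151] | [162 158 155 155 157 162 166 168 169 169 167 164]
204 [109 109 110 108 104 103  94  66  48  46  49  55  56  52  49  62  88 105
 124 142] | [163 160 156 154 155 158 161 165 167 167 166 165]
205 [108 109 109 109 106 103  93  65  47  45  46  48  49  48  48  62  90 108
 123 131] | [163 161 158 155 155 155 157 160 163 163 162 163]
206 [107 111 112 110 108 104  93  66  47  46  47  46  46  45  47  63  94 116
 131 122] | [166 164 160 157 156 154 154 157 159 158 158 159]
207 [112 119 120 114 110 105  91  69  51  46  46  45  44  45  46  63  95 118
 131 127] | [176 168 163 161 158 155 154 156 156 1
[... 1813 characters left out ...]
 125]
221 [154 128 108  71  29  12  10  11  11  10  16  38  64  81  96  99 101 101
 104 107] | [103  68  26  11   9   9   9   8  14  39  79 120]
222 [156 125 108  84  48  23  16  12  15  19  27  51  73  84  98 100 100 102
 105 109] | [103  78  45  21  12  11  16  23  28  56  88 121]
223 [156 119 100  95  83  52  40  36  36  44  47  64  74  83  99 101 102 104
 106 108] | [ 96  91  79  50  37  34  39  53  56  76  96 121]
224 [155 113  93 106 110  86  83  78  76  74  68  72  69  78  98 103 103 105
 106 108] | [ 89 101 105  81  78  75  76  83  82  90  93 113]
225 [157 108  80  95 104  99 111 109 102  90  74  66  62  76  98 104 104 104
 105 106] | [ 76  91  99  94 106 105 100  94  91  86  79 104]
```

The fingertip sits about where predicted. The scene view seems biased +3 mm in x, so I use the top values. Descending to grip black.

```bash
python3 -m creep '[{"hand":0,"x":0,"y":0.002,"z":0.02,"spin":0},{"hand":0,"x":0,"y":0.002,"z":0.04,"spin":0},{"hand":0,"x":0,"y":0.002,"z":0.055,"spin":0},{"hand":0,"x":0,"y":0.002,"z":0.064,"spin":0},{"hand":0,"x":0,"y":0.002,"z":0.064,"spin":0},{"hand":60,"x":0,"y":0.002,"z":0.064,"spin":0},{"hand":100,"x":0,"y":0.002,"z":0.064,"spin":0},{"hand":130,"x":0,"y":0.002,"z":0.064,"spin":0},{"hand":140,"x":0,"y":0.002,"z":0.064,"spin":0},{"hand":150,"x":0,"y":0.002,"z":0.064,"spin":0},{"hand":160,"x":0,"y":0.002,"z":0.064,"spin":0},{"hand":170,"x":0,"y":0.002,"z":0.064,"spin":0}]'
python3 go.py .494 -.088 .30
```

```text
clock: 4.53
position: [0.4949, -0.0893, 0.2067]
orientation: [0.979, -0.203, 0.001, -0.0]
wrist_force: [-1.3, 2.0, 5.2]
gripper_width: 0.366
gripper_force: 58.9
t 4.5333 pos [ 0.4949 -0.0893  0.2067] zaxis [ 0.002  0.    -1.   ] yaw -23.5
shift mm [ -1.2  -0.9 -93.3] w 31.1 F 58.88358615338802 [-1.3  2.   5.2] q1,q6 [0.21 0.95]
```

Gripped. Lifting straight up, then heading for the black holder.

```bash
python3 -m creep '[{"hand":170,"x":0,"y":0,"z":-0.01,"spin":0},{"hand":170,"x":0,"y":0,"z":-0.03,"spin":0},{"hand":170,"x":0,"y":0,"z":-0.06,"spin":0},{"hand":170,"x":0,"y":0,"z":-0.09,"spin":0},{"hand":170,"x":0,"y":0,"z":-0.09,"spin":0}]'
python3 go.py .6505 .0227 .20
```

```text
clock: 4.95
position: [0.4965, -0.0896, 0.3023]
orientation: [0.979, -0.203, 0.004, -0.001]
wrist_force: [1.5, -0.2, -1.3]
gripper_width: 0.363
gripper_force: 59.5
t 4.95 pos [ 0.4965 -0.0896  0.3023] zaxis [ 0.009 -0.    -1.   ] yaw -23.4
shift mm [  95.8 -163.9  103.7] w 30.8 F 59.46990117430687 [ 1.5 -0.2 -1.3] q1,q6 [0.21 0.95]
```

```bash
python3 -m creep '[{"hand":170,"x":0.018,"y":-0.031,"z":0,"spin":0},{"hand":170,"x":0.038,"y":-0.065,"z":0,"spin":0},{"hand":170,"x":0.058,"y":-0.098,"z":0.02,"spin":0},{"hand":170,"x":0.078,"y":-0.132,"z":0.05,"spin":0},{"hand":170,"x":0.098,"y":-0.165,"z":0.08,"spin":0},{"hand":170,"x":0.098,"y":-0.165,"z":0.1,"spin":0},{"hand":170,"x":0.098,"y":-0.165,"z":0.1,"spin":0},{"hand":170,"x":0.098,"y":-0.165,"z":0.1,"spin":0}]'
python3 go.py .6505 .0227 .128
python3 - <<'E'
from h import *
S=grab("scene");T=grab("top")
a=cv2.resize(S["color"][150:250,320:420],None,fx=4,fy=4,interpolation=2);b=cv2.resize(T["color"][110:210,265:365],None,fx=4,fy=4,interpolation=2)
cv2.imwrite("pics/p1.png",np.hstack([a,b]))
E
```

```text
clock: 5.62
position: [0.6492, 0.023, 0.1934]
orientation: [0.979, -0.203, -0.002, 0.001]
wrist_force: [0.0, -0.9, -0.3]
gripper_width: 0.364
gripper_force: 59.7
t 5.6167 pos [0.6492 0.023  0.1934] zaxis [-0.005 -0.002 -1.   ] yaw -23.4
shift mm [ 1.6 -0.5 65.4] w 31.0 F 59.711986631155014 [ 0.  -0.9 -0.3] q1,q6 [0.34 0.83]
```

View pics/p1.png

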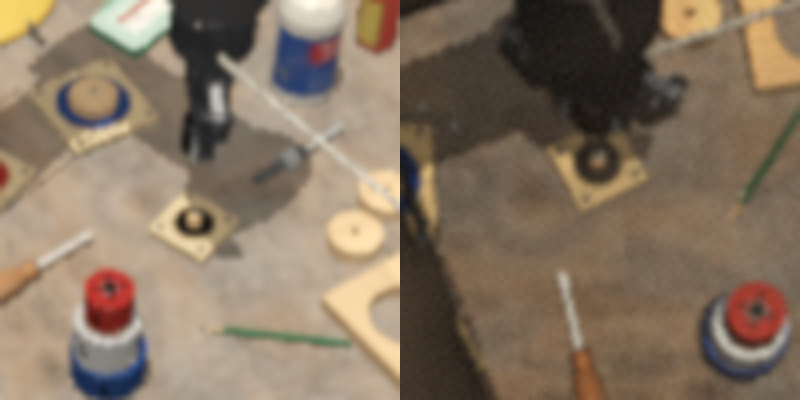

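The held black saw hangs just behind the holder in both views, as it should at this height. The red crown is now clear at zoom (108,285) and (357,308). Lowering.

```bash
python3 -m creep '[{"hand":170,"x":0.001,"y":0,"z":0.02,"spin":0},{"hand":170,"x":0.001,"y":0,"z":0.04,"spin":0},{"hand":170,"x":0.001,"y":0,"z":0.06,"spin":0},{"hand":170,"x":0.001,"y":0,"z":0.075,"spin":0},{"hand":170,"x":0.001,"y":0,"z":0.085,"spin":0},{"hand":170,"x":0.001,"y":0,"z":0.093,"spin":0},{"hand":170,"x":0.001,"y":0,"z":0.096,"spin":0},{"hand":170,"x":0.001,"y":0,"z":0.096,"spin":0},{"hand":170,"x":0.001,"y":0,"z":0.096,"spin":0}]'
python3 go.py .6505 .0227 .0927
```

```text
clock: 6.47
position: [0.6514, 0.0225, 0.101]
orientation: [0.979, -0.203, 0.001, -0.0]
wrist_force: [0.8, 0.0, -0.8]
gripper_width: 0.368
gripper_force: 59.7
t 6.4667 pos [0.6514 0.0225 0.101 ] zaxis [ 0.002  0.    -1.   ] yaw -23.5
shift mm [-0.9  0.2  8.3] w 31.3 F 59.71300654113293 [ 0.8  0.  -0.8] q1,q6 [0.33 0.83]
```

```bash
python3 -m creep '[{"hand":170,"x":0,"y":0,"z":0.003,"spin":0},{"hand":170,"x":0,"y":0,"z":0.005,"spin":0},{"hand":170,"x":0,"y":0,"z":0.007,"spin":0},{"hand":170,"x":0,"y":0,"z":0.0075,"spin":0},{"hand":170,"x":0,"y":0,"z":0.008,"spin":0},{"hand":170,"x":0,"y":0,"z":0.008,"spin":0}]'
python3 go.py .6505 .0227 .0927
```

```text
clock: 6.97
position: [0.6511, 0.0226, 0.0928]
orientation: [0.979, -0.203, 0.0, -0.0]
wrist_force: [-3.0, -0.3, 6.7]
gripper_width: 0.363
gripper_force: 60.4
t 6.9667 pos [0.6511 0.0226 0.0928] zaxis [ 0.001 -0.    -1.   ] yaw -23.5
shift mm [-0.6  0.2  0.1] w 30.8 F 60.44804200530052 [-3.  -0.3  6.7] q1,q6 [0.33 0.83]
```

Contact comes at exactly the expected height, so it is on the board. Releasing and rising.

```bash
python3 -m creep '[{"hand":150,"x":0,"y":0,"z":0,"spin":0},{"hand":130,"x":0,"y":0,"z":0,"spin":0},{"hand":100,"x":0,"y":0,"z":0,"spin":0},{"hand":60,"x":0,"y":0,"z":0,"spin":0},{"hand":0,"x":0,"y":0,"z":0,"spin":0},{"hand":0,"x":0,"y":0,"z":0,"spin":0},{"hand":0,"x":0,"y":0,"z":-0.02,"spin":0},{"hand":0,"x":0,"y":0,"z":-0.06,"spin":0},{"hand":0,"x":0,"y":0,"z":-0.1,"spin":0},{"hand":0,"x":0,"y":0,"z":-0.14,"spin":0},{"hand":0,"x":0,"y":0,"z":-0.17,"spin":0},{"hand":0,"x":0,"y":0,"z":-0.17,"spin":0}]'
python3 go.py .496 -.0875 .26
python3 - <<'E'
from h import *
S=grab("scene");T=grab("top")
p=lambda k,l,o:((k+.5)/4-.5+o[0],(l+.5)/4-.5+o[1])
print("red",ray(S,*p(108,285,(320,150)),.126),ray(T,*p(357,308,(265,110)),.126))
E
```

```text
clock: 7.97
position: [0.6536, 0.0228, 0.2702]
orientation: [0.979, -0.203, 0.006, -0.002]
wrist_force: [0.8, 1.7, 1.0]
gripper_width: 1.0
gripper_force: 0.0
t 7.9667 pos [0.6536 0.0228 0.2702] zaxis [ 0.012  0.002 -1.   ] yaw -23.4
shift mm [-100.9  163.9    8.2] w 85.0 F 0.0 [0.8 1.7 1. ] q1,q6 [0.33 0.83]
red [ 0.49649648 -0.08444511  0.126     ] [ 0.49483567 -0.08817797  0.126     ]
```

```bash
python3 -m creep '[{"hand":0,"x":-0.02,"y":0.033,"z":0,"spin":0},{"hand":0,"x":-0.04,"y":0.066,"z":0,"spin":0},{"hand":0,"x":-0.06,"y":0.098,"z":0,"spin":0},{"hand":0,"x":-0.08,"y":0.131,"z":0,"spin":0},{"hand":0,"x":-0.099,"y":0.163,"z":0,"spin":0},{"hand":0,"x":-0.099,"y":0.163,"z":0,"spin":0},{"hand":0,"x":-0.099,"y":0.163,"z":0,"spin":0},{"hand":0,"x":-0.099,"y":0.163,"z":0.02,"spin":0},{"hand":0,"x":-0.099,"y":0.163,"z":0.03,"spin":0},{"hand":0,"x":-0.099,"y":0.163,"z":0.03,"spin":0},{"hand":0,"x":-0.099,"y":0.163,"z":0.03,"spin":0}]'
python3 go.py .4955 -.0875 .163
python3 - <<'E'
from h import *
S=grab("scene");T=grab("top")
a=cv2.resize(S["color"][180:260,310:410],None,fx=4,fy=4,interpolation=2);b=cv2.resize(T["color"][130:210,285:385],None,fx=4,fy=4,interpolation=2)
cv2.imwrite("pics/p2.png",np.hstack([a,b]))
E
```

```text
clock: 8.98
position: [0.4951, -0.0873, 0.2308]
orientation: [0.979, -0.203, -0.001, 0.001]
wrist_force: [-0.3, 0.4, 0.6]
gripper_width: 1.0
gripper_force: 0.0
t 8.9833 pos [ 0.4951 -0.0873  0.2308] zaxis [-0.003 -0.001 -1.   ] yaw -23.5
shift mm [ 0.6 -0.1 67.8] w 85.0 F 0.0 [-0.3  0.4  0.6] q1,q6 [0.22 0.94]
```

View pics/p2.png

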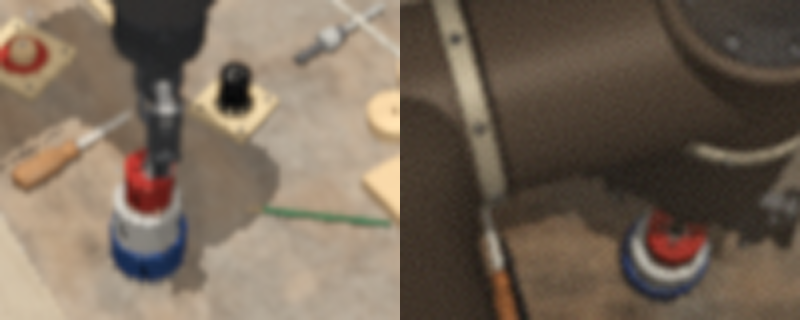

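Black stands upright and centred on its holder at scene zoom (235,88), and the pile is undisturbed. Descending on red.

```bash
python3 -m creep '[{"hand":0,"x":0,"y":0,"z":0.02,"spin":0},{"hand":0,"x":0,"y":0,"z":0.04,"spin":0},{"hand":0,"x":0,"y":0,"z":0.06,"spin":0},{"hand":0,"x":0,"y":0,"z":0.069,"spin":0},{"hand":0,"x":0,"y":0,"z":0.069,"spin":0},{"hand":60,"x":0,"y":0,"z":0.069,"spin":0},{"hand":80,"x":0,"y":0,"z":0.069,"spin":0},{"hand":95,"x":0,"y":0,"z":0.069,"spin":0},{"hand":105,"x":0,"y":0,"z":0.069,"spin":0},{"hand":115,"x":0,"y":0,"z":0.069,"spin":0},{"hand":130,"x":0,"y":0,"z":0.069,"spin":0},{"hand":150,"x":0,"y":0,"z":0.069,"spin":0}]'
python3 go.py .4955 -.0875 .163
```

```text
clock: 10.08
position: [0.4954, -0.0877, 0.1637]
orientation: [0.979, -0.203, 0.0, 0.0]
wrist_force: [-1.2, -0.1, 5.8]
gripper_width: 0.492
gripper_force: 59.7
t 10.0833 pos [ 0.4954 -0.0877  0.1637] zaxis [ 0.001 -0.    -1.   ] yaw -23.5
shift mm [ 0.  -0.2  0.7] w 41.8 F 59.74873466271674 [-1.2 -0.1  5.8] q1,q6 [0.22 0.94]
```

```bash
python3 -m creep '[{"hand":150,"x":0,"y":0,"z":-0.01,"spin":0},{"hand":150,"x":0,"y":0,"z":-0.03,"spin":0},{"hand":150,"x":0,"y":0,"z":-0.06,"spin":0},{"hand":150,"x":0,"y":0,"z":-0.08,"spin":0},{"hand":150,"x":0,"y":0,"z":-0.08,"spin":0},{"hand":150,"x":-0.014,"y":-0.034,"z":-0.08,"spin":0},{"hand":150,"x":-0.028,"y":-0.069,"z":-0.08,"spin":0},{"hand":150,"x":-0.042,"y":-0.103,"z":-0.08,"spin":0},{"hand":150,"x":-0.056,"y":-0.138,"z":-0.08,"spin":0},{"hand":150,"x":-0.07,"y":-0.172,"z":-0.06,"spin":0},{"hand":150,"x":-0.084,"y":-0.207,"z":-0.04,"spin":0},{"hand":150,"x":-0.097,"y":-0.237,"z":-0.02,"spin":0}]' | head -2
python3 -m creep '[{"hand":150,"x":0,"y":0,"z":0,"spin":0},{"hand":150,"x":0,"y":0,"z":0,"spin":0},{"hand":150,"x":0,"y":0,"z":0,"spin":0},{"hand":150,"x":0,"y":0,"z":0,"spin":0}]'
python3 go.py .5015 .1685 .0917
```

```text
clock: 11.08
position: [0.5004, 0.1707, 0.1829]
clock: 11.42
position: [0.5007, 0.1679, 0.1834]
orientation: [0.979, -0.204, 0.0, -0.0]
wrist_force: [-0.2, -0.3, -1.0]
gripper_width: 0.496
gripper_force: 61.2
t 11.4167 pos [0.5007 0.1679 0.1834] zaxis [ 0.  0. -1.] yaw -23.5
shift mm [ 0.5 -0.8 91.7] w 42.2 F 61.22921361413319 [-0.2 -0.3 -1. ] q1,q6 [0.7  0.47]
```

Run:
```python
from h import *
S=grab("scene");T=grab("top")
# steel crown now on top: mask bright neutral at pile
I=S["color"][170:260,280:380];J=T["color"][150:220,250:370]
cv2.imwrite("pics/p3.png",np.hstack([cv2.resize(I,(400,360),interpolation=2),cv2.resize(J,(400,233),interpolation=2)[:360] if 0 else cv2.copyMakeBorder(cv2.resize(J,(400,233),interpolation=2),0,127,0,0,0)]))
```

```text
(no output)
```

View pics/p3.png

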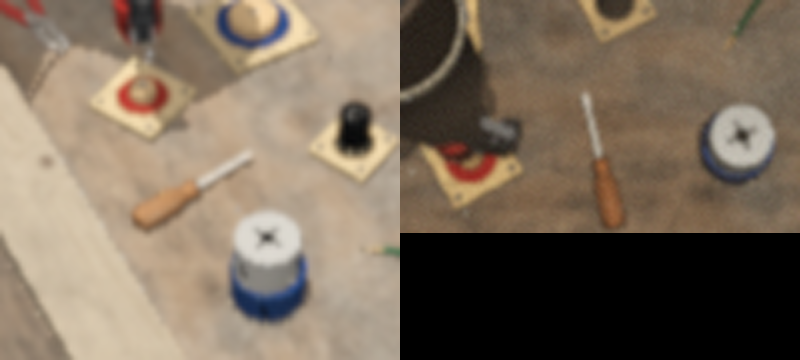

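Red hangs above its holder, and steel stays square on blue with its crown at (267,238) and (342,136). Lowering red.

```bash
python3 -m creep '[{"hand":150,"x":0.0005,"y":-0.001,"z":0.025,"spin":0},{"hand":150,"x":0.0005,"y":-0.001,"z":0.05,"spin":0},{"hand":150,"x":0.0005,"y":-0.001,"z":0.065,"spin":0},{"hand":150,"x":0.0005,"y":-0.001,"z":0.075,"spin":0},{"hand":150,"x":0.0005,"y":-0.001,"z":0.082,"spin":0},{"hand":150,"x":0.0005,"y":-0.001,"z":0.086,"spin":0},{"hand":150,"x":0.0005,"y":-0.001,"z":0.089,"spin":0},{"hand":150,"x":0.0005,"y":-0.001,"z":0.0905,"spin":0},{"hand":150,"x":0.0005,"y":-0.001,"z":0.0915,"spin":0},{"hand":150,"x":0.0005,"y":-0.001,"z":0.0915,"spin":0},{"hand":150,"x":0.0005,"y":-0.001,"z":0.0915,"spin":0}]'
python3 go.py .5015 .1685 .0917
python3 - <<'E'
from h import *
S=grab("scene");T=grab("top")
print("steel",ray(S,267.5/4-.5+280,238.5/4-.5+170,.084),ray(T,342.5/400*120-.5+250,136.5/233*70-.5+150,.084))
E
```

```text
clock: 12.43
position: [0.5017, 0.1694, 0.0919]
orientation: [0.979, -0.203, 0.0, -0.0]
wrist_force: [0.5, -0.7, -1.0]
gripper_width: 0.499
gripper_force: 61.4
t 12.4333 pos [0.5017 0.1694 0.0919] zaxis [ 0.001  0.001 -1.   ] yaw -23.5
shift mm [0.2 0.9 0.2] w 42.4 F 61.42801164794946 [ 0.5 -0.7 -1. ] q1,q6 [0.7  0.46]
steel [ 0.49587986 -0.0865719   0.084     ] [ 0.49269218 -0.08674942  0.084     ]
```

```bash
python3 -m creep '[{"hand":150,"x":0,"y":0,"z":0.0005,"spin":0},{"hand":150,"x":0,"y":0,"z":0.001,"spin":0},{"hand":150,"x":0,"y":0,"z":0.001,"spin":0}]'; python3 go.py .5015 .1685 .0917
```

```text
clock: 12.78
position: [0.5017, 0.1694, 0.0918]
orientation: [0.979, -0.203, 0.0, -0.0]
wrist_force: [-4.9, -1.0, 13.1]
gripper_width: 0.493
gripper_force: 62.9
t 12.7833 pos [0.5017 0.1694 0.0918] zaxis [ 0.001  0.    -1.   ] yaw -23.4
shift mm [0.2 0.9 0.1] w 41.9 F 62.92380555096315 [-4.9 -1.  13.1] q1,q6 [0.7  0.46]
```

Seated. Releasing and rising.

```bash
python3 -m creep '[{"hand":110,"x":0,"y":0,"z":0,"spin":0},{"hand":90,"x":0,"y":0,"z":0,"spin":0},{"hand":50,"x":0,"y":0,"z":0,"spin":0},{"hand":0,"x":0,"y":0,"z":0,"spin":0},{"hand":0,"x":0,"y":0,"z":0,"spin":0},{"hand":0,"x":0,"y":0,"z":0,"spin":0},{"hand":0,"x":0,"y":0,"z":-0.02,"spin":0},{"hand":0,"x":0,"y":0,"z":-0.06,"spin":0},{"hand":0,"x":0,"y":0,"z":-0.09,"spin":0},{"hand":0,"x":0,"y":0,"z":-0.11,"spin":0},{"hand":0,"x":0,"y":0,"z":-0.11,"spin":0},{"hand":0,"x":0,"y":0,"z":-0.11,"spin":0}]'
python3 go.py .4945 -.0865 .18
```

```text
clock: 13.78
position: [0.5018, 0.1695, 0.2017]
orientation: [0.979, -0.204, 0.001, -0.001]
wrist_force: [-0.5, -0.4, -1.0]
gripper_width: 0.996
gripper_force: 0.0
t 13.7833 pos [0.5018 0.1695 0.2017] zaxis [ 0.002  0.002 -1.   ] yaw -23.5
shift mm [ 95.3 237.8  21.1] w 84.7 F 0.0 [-0.5 -0.4 -1. ] q1,q6 [0.7  0.46]
```

```bash
python3 -m creep '[{"hand":0,"x":0.014,"y":0.034,"z":0,"spin":0},{"hand":0,"x":0.028,"y":0.069,"z":0,"spin":0},{"hand":0,"x":0.042,"y":0.104,"z":0,"spin":0},{"hand":0,"x":0.056,"y":0.139,"z":0,"spin":0},{"hand":0,"x":0.07,"y":0.174,"z":0,"spin":0},{"hand":0,"x":0.084,"y":0.209,"z":0.005,"spin":0},{"hand":0,"x":0.095,"y":0.238,"z":0.015,"spin":0},{"hand":0,"x":0.095,"y":0.238,"z":0.02,"spin":0},{"hand":0,"x":0.095,"y":0.238,"z":0.02,"spin":0},{"hand":0,"x":0.095,"y":0.238,"z":0.02,"spin":0},{"hand":0,"x":0.095,"y":0.238,"z":0.02,"spin":0}]'
python3 go.py .4945 -.0865 .119
python3 - <<'E'
from h import *
S=grab("scene");T=grab("top")
I=S["color"][170:260,280:380];J=T["color"][150:220,250:370]
cv2.imwrite("pics/p4.png",np.hstack([cv2.resize(I,(400,360),interpolation=2),cv2.copyMakeBorder(cv2.resize(J,(400,233),interpolation=2),0,127,0,0,0)]))
E
```

```text
clock: 14.7
position: [0.4939, -0.0863, 0.1801]
orientation: [0.979, -0.203, -0.0, 0.0]
wrist_force: [0.7, 0.5, 0.8]
gripper_width: 1.004
gripper_force: 0.0
t 14.7 pos [ 0.4939 -0.0863  0.1801] zaxis [-0.001 -0.    -1.   ] yaw -23.4
shift mm [ 0.7 -0.1 61.1] w 85.3 F 0.0 [0.7 0.5 0.8] q1,q6 [0.22 0.94]
```

View pics/p4.png

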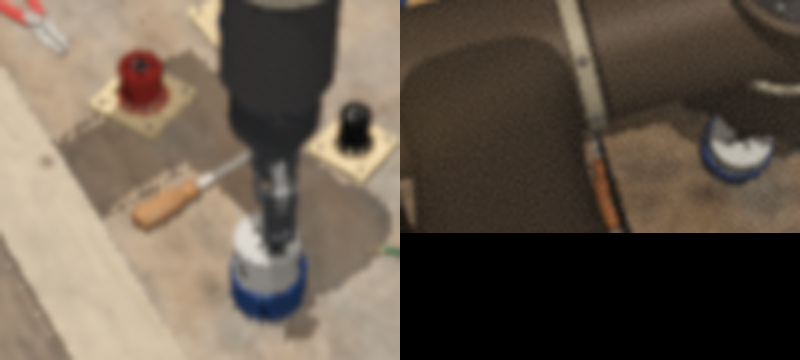

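Red stands flat on its board at (141,85), and the pile is still unmoved. Descending on steel.

```bash
python3 -m creep '[{"hand":0,"x":0.0005,"y":0,"z":0.02,"spin":0},{"hand":0,"x":0.0005,"y":0,"z":0.04,"spin":0},{"hand":0,"x":0.0005,"y":0,"z":0.055,"spin":0},{"hand":0,"x":0.0005,"y":0,"z":0.061,"spin":0},{"hand":0,"x":0.0005,"y":0,"z":0.061,"spin":0},{"hand":30,"x":0.0005,"y":0,"z":0.061,"spin":0},{"hand":45,"x":0.0005,"y":0,"z":0.061,"spin":0},{"hand":60,"x":0.0005,"y":0,"z":0.061,"spin":0},{"hand":75,"x":0.0005,"y":0,"z":0.061,"spin":0},{"hand":90,"x":0.0005,"y":0,"z":0.061,"spin":0},{"hand":105,"x":0.0005,"y":0,"z":0.061,"spin":0},{"hand":120,"x":0.0005,"y":0,"z":0.061,"spin":0}]'
python3 -m creep '[{"hand":120,"x":0,"y":0,"z":0,"spin":0}]' | tail -2
python3 go.py .4945 -.0865 .119
```

```text
clock: 15.8
position: [0.4947, -0.087, 0.1206]
orientation: [0.979, -0.203, 0.001, -0.0]
wrist_force: [-2.7, 1.8, 8.5]
gripper_width: 0.655
gripper_force: 61.6
gripper_width: 0.656
gripper_force: 61.6
t 15.8833 pos [ 0.4947 -0.087   0.1206] zaxis [ 0.002  0.    -1.   ] yaw -23.4
shift mm [-0.4 -0.4  1.6] w 55.7 F 61.6339585930109 [-2.2  2.1  8.5] q1,q6 [0.22 0.94]
```

```bash
python3 -m creep '[{"hand":120,"x":0,"y":0,"z":-0.01,"spin":0},{"hand":120,"x":0,"y":0,"z":-0.03,"spin":0},{"hand":120,"x":0,"y":0,"z":-0.05,"spin":0},{"hand":120,"x":0,"y":0,"z":-0.06,"spin":0},{"hand":120,"x":0.016,"y":0.03,"z":-0.06,"spin":0},{"hand":120,"x":0.033,"y":0.06,"z":-0.06,"spin":0},{"hand":120,"x":0.049,"y":0.09,"z":-0.06,"spin":0},{"hand":120,"x":0.065,"y":0.12,"z":-0.06,"spin":0},{"hand":120,"x":0.0817,"y":0.148,"z":-0.06,"spin":0},{"hand":120,"x":0.0817,"y":0.148,"z":-0.06,"spin":0},{"hand":120,"x":0.0817,"y":0.148,"z":-0.06,"spin":0},{"hand":120,"x":0.0817,"y":0.148,"z":-0.06,"spin":0}]'
python3 go.py .5105 -.2555 .0906
python3 - <<'E'
from h import *
S=grab("scene");T=grab("top")
I=S["color"][220:310,320:420];J=T["color"][140:230,330:430]
# blue crown at pile: mask
for n,f,(x0,x1,y0,y1) in(("top",T,(336,368,178,208)),("sc",S,(333,362,225,255))):
    C=f["color"][y0:y1,x0:x1].astype(int);m=(C[...,0]-C[...,2]>10).astype(np.uint8)
    k,l,st,ce=cv2.connectedComponentsWithStats(m);i=1+st[1:,4].argmax();print(n,st[i]+[x0,y0,0,0,0],ce[i]+[x0,y0])
cv2.imwrite("pics/p5.png",np.hstack([cv2.resize(I,(400,360),interpolation=2),cv2.resize(J,(400,360),interpolation=2)]))
E
```

```text
clock: 16.88
position: [0.5096, -0.2556, 0.1791]
orientation: [0.979, -0.204, -0.0, -0.0]
wrist_force: [-0.3, 1.1, -2.3]
gripper_width: 0.655
gripper_force: 64.5
t 16.8833 pos [ 0.5096 -0.2556  0.1791] zaxis [-0.001  0.    -1.   ] yaw -23.6
shift mm [ 0.8 -0.4 88.5] w 55.7 F 64.46147661656141 [-0.3  1.1 -2.3] q1,q6 [-0.12  1.28]Traceback (most recent call last):
  File "<stdin>", line 7, in <module>
ValueError: attempt to get argmax of an empty sequence
```

Lowering steel the same way.

```bash
python3 -m creep '[{"hand":120,"x":0.001,"y":0,"z":0.025,"spin":0},{"hand":120,"x":0.001,"y":0,"z":0.045,"spin":0},{"hand":120,"x":0.001,"y":0,"z":0.06,"spin":0},{"hand":120,"x":0.001,"y":0,"z":0.072,"spin":0},{"hand":120,"x":0.001,"y":0,"z":0.08,"spin":0},{"hand":120,"x":0.001,"y":0,"z":0.084,"spin":0},{"hand":120,"x":0.001,"y":0,"z":0.086,"spin":0},{"hand":120,"x":0.001,"y":0,"z":0.087,"spin":0},{"hand":120,"x":0.001,"y":0,"z":0.087,"spin":0},{"hand":120,"x":0.001,"y":0,"z":0.087,"spin":0}]'
python3 go.py .5105 -.2555 .0906
python3 - <<'E'
from h import *
S=grab("scene");T=grab("top")
I=S["color"][220:310,320:420];J=T["color"][140:230,330:430]
cv2.imwrite("pics/p5.png",np.hstack([cv2.resize(I,(400,360),interpolation=2),cv2.resize(J,(400,360),interpolation=2)]))
E
```

```text
clock: 17.82
position: [0.5115, -0.2558, 0.0931]
orientation: [0.979, -0.203, 0.001, -0.0]
wrist_force: [0.3, -0.2, -2.1]
gripper_width: 0.658
gripper_force: 64.4
t 17.8167 pos [ 0.5115 -0.2558  0.0931] zaxis [ 0.001 -0.    -1.   ] yaw -23.5
shift mm [-1.1  0.1  2.5] w 55.9 F 64.43554490804672 [ 0.3 -0.2 -2.1] q1,q6 [-0.12  1.28]
```

View pics/p5.png

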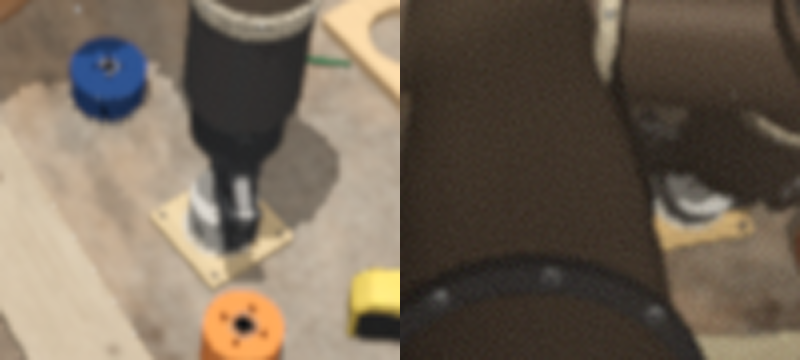

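Steel is over its spud, centred on the board at scene (222,230), and blue stands free with its crown at (109,66). Finishing the seating.

```bash
python3 -m creep '[{"hand":120,"x":-0.0005,"y":0,"z":0.001,"spin":0},{"hand":120,"x":-0.0005,"y":0,"z":0.002,"spin":0},{"hand":120,"x":-0.0005,"y":0,"z":0.003,"spin":0},{"hand":120,"x":-0.0005,"y":0,"z":0.003,"spin":0}]'; python3 go.py .5105 -.2555 .0906
```

```text
clock: 18.25
position: [0.5107, -0.2557, 0.0907]
orientation: [0.979, -0.203, 0.0, 0.0]
wrist_force: [-3.1, 2.6, 11.2]
gripper_width: 0.649
gripper_force: 65.6
t 18.25 pos [ 0.5107 -0.2557  0.0907] zaxis [ 0. -0. -1.] yaw -23.5
shift mm [-0.3 -0.1  0.1] w 55.2 F 65.64135644584894 [-3.1  2.6 11.2] q1,q6 [-0.12  1.28]
```

```bash
python3 -m creep '[{"hand":60,"x":0,"y":0,"z":0,"spin":0},{"hand":45,"x":0,"y":0,"z":0,"spin":0},{"hand":25,"x":0,"y":0,"z":0,"spin":0},{"hand":0,"x":0,"y":0,"z":0,"spin":0},{"hand":0,"x":0,"y":0,"z":0,"spin":0},{"hand":0,"x":0,"y":0,"z":0,"spin":0},{"hand":0,"x":0,"y":0,"z":-0.02,"spin":0},{"hand":0,"x":0,"y":0,"z":-0.05,"spin":0},{"hand":0,"x":0,"y":0,"z":-0.08,"spin":0},{"hand":0,"x":0,"y":0,"z":-0.08,"spin":0},{"hand":0,"x":0,"y":0,"z":-0.08,"spin":0}]'
python3 - <<'E'
from h import *
S=grab("scene");T=grab("top")
print("blue",ray(S,109.5/4-.5+320,66.5/4-.5+220,.042))
for n,f,(x0,x1,y0,y1) in(("top",T,(332,372,170,212)),("sc",S,(330,365,220,255))):
    C=f["color"][y0:y1,x0:x1].astype(int);m=(C[...,0]-C[...,2]>8).astype(np.uint8)
    k,l,st,ce=cv2.connectedComponentsWithStats(m)
    if k>1:
        i=1+st[1:,4].argmax();print(n,st[i]+[x0,y0,0,0,0],ce[i]+[x0,y0])
        if n=="top":print(ray(T,*(ce[i]+[x0,y0]),.036))
E
python3 go.py .4965 -.087 .15
```

```text
clock: 19.17
position: [0.5117, -0.2558, 0.1714]
orientation: [0.979, -0.203, 0.002, -0.0]
wrist_force: [-0.4, -0.2, -0.8]
gripper_width: 1.001
gripper_force: 0.0
blue [ 0.49959468 -0.08623941  0.042     ]
sc [337 229  20  21 340] [346.61470588 238.90882353]
t 19.2667 pos [ 0.5103 -0.2555  0.169 ] zaxis [-0.  0. -1.] yaw -23.5
shift mm [ -79.8 -149.    19.1] w 85.3 F 0.0 [0.1 0.5 0.3] q1,q6 [-0.12  1.28]
```

```bash
python3 -m creep '[{"hand":0,"x":-0.016,"y":-0.03,"z":0,"spin":0},{"hand":0,"x":-0.032,"y":-0.06,"z":0,"spin":0},{"hand":0,"x":-0.048,"y":-0.09,"z":0,"spin":0},{"hand":0,"x":-0.064,"y":-0.12,"z":0,"spin":0},{"hand":0,"x":-0.08,"y":-0.149,"z":0,"spin":0},{"hand":0,"x":-0.08,"y":-0.149,"z":0.015,"spin":0},{"hand":0,"x":-0.08,"y":-0.149,"z":0.03,"spin":0},{"hand":0,"x":-0.08,"y":-0.149,"z":0.03,"spin":0},{"hand":0,"x":-0.08,"y":-0.149,"z":0.03,"spin":0}]'
python3 go.py .4965 -.087 .0765
python3 - <<'E'
from h import *
S=grab("scene");T=grab("top")
I=S["color"][200:290,310:410];J=T["color"][150:240,310:410]
cv2.imwrite("pics/p6.png",np.hstack([cv2.resize(I,(400,360),interpolation=2),cv2.resize(J,(400,360),interpolation=2)]))
E
```

```text
clock: 20.02
position: [0.4957, -0.0872, 0.1381]
orientation: [0.979, -0.203, -0.002, 0.001]
wrist_force: [0.9, 0.3, -0.0]
gripper_width: 1.002
gripper_force: 0.0
t 20.0167 pos [ 0.4957 -0.0872  0.1381] zaxis [-0.004 -0.001 -1.   ] yaw -23.5
shift mm [ 0.8 -0.6 61.6] w 85.1 F 0.0 [ 0.9  0.3 -0. ] q1,q6 [0.22 0.94]
```

View pics/p6.png

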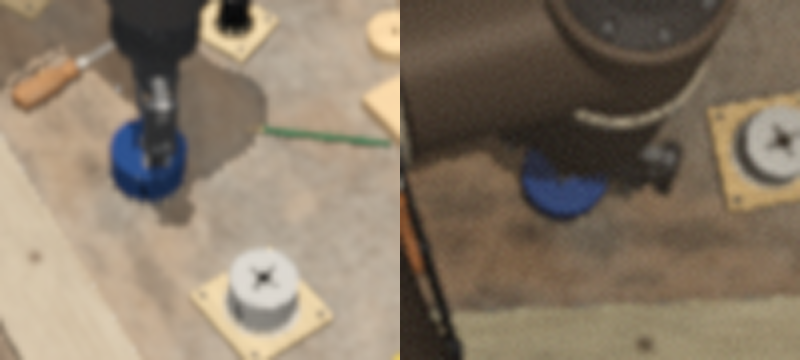

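Steel stands flat on its board at (263,285), and blue is centred under the gripper, at top columns 522-608. Descending carefully on blue, since there is only 8 mm clear per side.

```bash
python3 -m creep '[{"hand":0,"x":0.0005,"y":0,"z":0.015,"spin":0},{"hand":0,"x":0.0005,"y":0,"z":0.025,"spin":0},{"hand":0,"x":0.0005,"y":0,"z":0.032,"spin":0},{"hand":0,"x":0.0005,"y":0,"z":0.038,"spin":0},{"hand":0,"x":0.0005,"y":0,"z":0.038,"spin":0}]'
python3 go.py .4965 -.087 .0765
```

```text
clock: 20.53
position: [0.4965, -0.0876, 0.1003]
orientation: [0.979, -0.204, -0.001, 0.0]
wrist_force: [0.3, 0.5, 0.0]
gripper_width: 1.0
gripper_force: 0.0
t 20.5333 pos [ 0.4965 -0.0876  0.1003] zaxis [-0.002 -0.    -1.   ] yaw -23.5
shift mm [-0.2 -0.6 23.8] w 85.0 F 0.0 [0.3 0.5 0. ] q1,q6 [0.22 0.95]
```

```bash
python3 -m creep '[{"hand":0,"x":0,"y":0,"z":0.006,"spin":0},{"hand":0,"x":0,"y":0,"z":0.012,"spin":0},{"hand":0,"x":0,"y":0,"z":0.018,"spin":0},{"hand":0,"x":0,"y":0,"z":0.023,"spin":0},{"hand":0,"x":0,"y":0,"z":0.023,"spin":0}]' | sed -n '2p;4p'
python3 -m creep '[{"hand":15,"x":0,"y":0,"z":0,"spin":0},{"hand":25,"x":0,"y":0,"z":0,"spin":0},{"hand":35,"x":0,"y":0,"z":0,"spin":0},{"hand":45,"x":0,"y":0,"z":0,"spin":0},{"hand":60,"x":0,"y":0,"z":0,"spin":0},{"hand":75,"x":0,"y":0,"z":0,"spin":0},{"hand":90,"x":0,"y":0,"z":0,"spin":0},{"hand":90,"x":0,"y":0,"z":0,"spin":0}]'
python3 go.py .4965 -.087 .0765
```

```text
position: [0.4965, -0.0874, 0.0773]
wrist_force: [0.2, -0.2, 0.3]
clock: 21.62
position: [0.4976, -0.0871, 0.0795]
orientation: [0.979, -0.203, 0.001, -0.0]
wrist_force: [-1.9, 1.7, 9.6]
gripper_width: 0.786
gripper_force: 64.9
t 21.6167 pos [ 0.4976 -0.0871  0.0795] zaxis [ 0.001  0.    -1.   ] yaw -23.4
shift mm [-1.   0.3  3. ] w 66.8 F 64.94629628956318 [-1.9  1.7  9.6] q1,q6 [0.22 0.95]
```

```bash
python3 -m creep '[{"hand":90,"x":0,"y":0,"z":-0.01,"spin":0},{"hand":90,"x":0,"y":0,"z":-0.03,"spin":0},{"hand":90,"x":0,"y":0,"z":-0.06,"spin":0},{"hand":90,"x":0,"y":0,"z":-0.09,"spin":0},{"hand":90,"x":0,"y":-0.01,"z":-0.1,"spin":0},{"hand":90,"x":0.002,"y":-0.04,"z":-0.1,"spin":0},{"hand":90,"x":0.004,"y":-0.08,"z":-0.1,"spin":0},{"hand":90,"x":0.006,"y":-0.12,"z":-0.1,"spin":0},{"hand":90,"x":0.008,"y":-0.16,"z":-0.1,"spin":0},{"hand":90,"x":0.01,"y":-0.2,"z":-0.1,"spin":0},{"hand":90,"x":0.012,"y":-0.24,"z":-0.1,"spin":0},{"hand":90,"x":0.014,"y":-0.28,"z":-0.1,"spin":0}]' | tail -2
python3 go.py .642 .206 .0915
```

```text
gripper_width: 0.784
gripper_force: 68.3
t 22.6167 pos [0.6216 0.1656 0.1788] zaxis [-0.001 -0.    -1.   ] yaw -23.5
shift mm [  2.6 -45.2  87.3] w 66.7 F 68.34236942231655 [ 1.6  0.3 -2. ] q1,q6 [0.56 0.6 ]
```

```bash
python3 -m creep '[{"hand":90,"x":0.0015,"y":-0.024,"z":0,"spin":0},{"hand":90,"x":0.0026,"y":-0.046,"z":0,"spin":0},{"hand":90,"x":0.0026,"y":-0.046,"z":0,"spin":0},{"hand":90,"x":0.0026,"y":-0.046,"z":0,"spin":0},{"hand":90,"x":0.0026,"y":-0.046,"z":0,"spin":0}]' | sed -n 2p
python3 go.py .642 .206 .0915
```

```text
position: [0.6415, 0.2047, 0.1781]
t 23.0333 pos [0.6415 0.2047 0.1781] zaxis [-0.001 -0.001 -1.   ] yaw -23.5
shift mm [ 0.  -1.5 86.6] w 66.8 F 68.37166797369719 [-0.1 -1.  -2.2] q1,q6 [0.6  0.56]
```

```bash
python3 -m creep '[{"hand":90,"x":0,"y":-0.001,"z":0.025,"spin":0},{"hand":90,"x":0,"y":-0.001,"z":0.045,"spin":0},{"hand":90,"x":0,"y":-0.001,"z":0.055,"spin":0},{"hand":90,"x":0,"y":-0.001,"z":0.062,"spin":0},{"hand":90,"x":0,"y":-0.001,"z":0.068,"spin":0},{"hand":90,"x":0,"y":-0.001,"z":0.074,"spin":0},{"hand":90,"x":0,"y":-0.001,"z":0.079,"spin":0},{"hand":90,"x":0,"y":-0.001,"z":0.083,"spin":0},{"hand":90,"x":0,"y":-0.001,"z":0.085,"spin":0},{"hand":90,"x":0,"y":-0.001,"z":0.085,"spin":0},{"hand":90,"x":0,"y":-0.001,"z":0.085,"spin":0}]' | sed -n '2p;4p'
python3 go.py .642 .206 .0915
```

```text
position: [0.6427, 0.2061, 0.0936]
wrist_force: [0.7, -0.8, -1.7]
t 23.95 pos [0.6427 0.2061 0.0936] zaxis [ 0.  0. -1.] yaw -23.5
shift mm [-0.6  0.4  2.1] w 66.8 F 68.34377601742744 [ 0.7 -0.8 -1.7] q1,q6 [0.6  0.56]
```

```bash
python3 -m creep '[{"hand":90,"x":0,"y":0,"z":0.001,"spin":0},{"hand":90,"x":0,"y":0,"z":0.002,"spin":0},{"hand":90,"x":0,"y":0,"z":0.0025,"spin":0},{"hand":90,"x":0,"y":0,"z":0.0025,"spin":0}]' | sed -n '2p;4p'
python3 go.py .642 .206 .0915
```

```text
position: [0.6428, 0.2061, 0.0916]
wrist_force: [-1.8, 0.2, 2.5]
t 24.2833 pos [0.6428 0.2061 0.0916] zaxis [ 0.001  0.    -1.   ] yaw -23.5
shift mm [-0.7  0.4  0.1] w 67.0 F 68.90008639544249 [-1.8  0.2  2.5] q1,q6 [0.6  0.56]
```

Contact comes at the expected height. Releasing and rising clear.

```bash
python3 -m creep '[{"hand":90,"x":0,"y":0,"z":0.0005,"spin":0},{"hand":40,"x":0,"y":0,"z":0.0005,"spin":0},{"hand":25,"x":0,"y":0,"z":0.0005,"spin":0},{"hand":0,"x":0,"y":0,"z":0.0005,"spin":0},{"hand":0,"x":0,"y":0,"z":0.0005,"spin":0},{"hand":0,"x":0,"y":0,"z":-0.005,"spin":0},{"hand":0,"x":0,"y":0,"z":-0.02,"spin":0},{"hand":0,"x":0,"y":0,"z":-0.05,"spin":0},{"hand":0,"x":0,"y":0,"z":-0.09,"spin":0},{"hand":0,"x":0,"y":0,"z":-0.13,"spin":0},{"hand":0,"x":0,"y":0,"z":-0.16,"spin":0},{"hand":0,"x":0,"y":0,"z":-0.16,"spin":0}]'
python3 -m creep '[{"hand":0,"x":0,"y":0,"z":0,"spin":0},{"hand":0,"x":0,"y":0,"z":-0.04,"spin":0},{"hand":0,"x":0,"y":0,"z":-0.08,"spin":0},{"hand":0,"x":0,"y":0,"z":-0.08,"spin":0},{"hand":0,"x":0,"y":0,"z":-0.08,"spin":0}]' | sed -n '2p;4p'
python3 - <<'E'
from h import *
S=grab("scene");T=grab("top")
I=S["color"][150:310,290:450]
J=T["color"][130:220,235:455]
cv2.imwrite("pics/p7.png",np.hstack([cv2.resize(I,(400,400),interpolation=2),cv2.copyMakeBorder(cv2.resize(J,(400,164),interpolation=2),0,236,0,0,0)]))
E
```

```text
clock: 25.28
position: [0.6453, 0.207, 0.2598]
orientation: [0.979, -0.203, 0.005, -0.003]
wrist_force: [-0.3, -0.0, 1.0]
gripper_width: 0.998
gripper_force: 0.0
position: [0.6432, 0.2063, 0.3329]
wrist_force: [0.0, 0.4, -1.6]
```

View pics/p7.png

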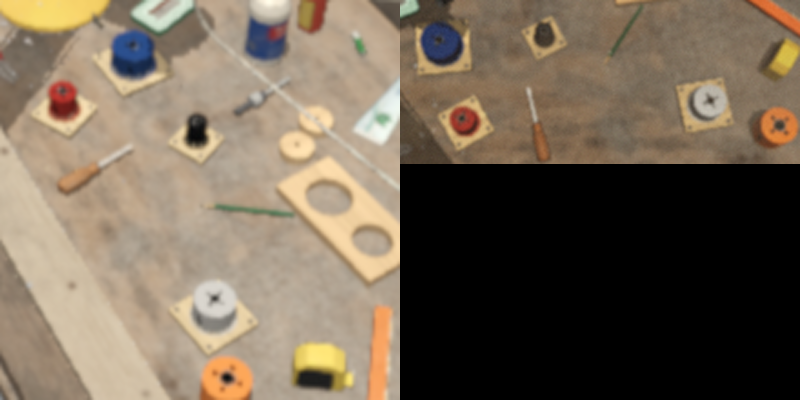

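All four saws stand flat on their own holders: blue (133,55), red (63,100), black (197,130) and steel (215,305). The tape measure, at (322,365), has not moved.

```bash
python3 -c "
from cell import ctrl
print(ctrl.close_job())"
```

```text
the job is handed in; nothing more can be done
None
```

All four hole saws are on their own holders, standing flat over the spuds, the tape measure was left where it was, and the job is handed in at about 26 s of the 99 s allowed.

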